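# Rock a stuck paint pan out of the stack and set it on the glass

### The job

The upper paint pan is stuck fast in the pan it is nested in, and pulling it straight up brings the lower pan along. Use its tail handle as a lever, pressing it down only until the far end gives and without forcing it hard onto the stop beneath, then lift the pan off the stack and set it down gently in the middle of the glass plate, level, with the tail over the plate's short edge nearest the robot. Never tip the pan steeply, leave the lower pan down in its stand, and do not disturb the other things on the desk.

Things in the scene. Friction and masses are not known exactly. Their poses are not given: they have to be found in the camera images.
- pan: stuck upper paint pan, aluminium, 0.3 kg. Origin: centre of its underside; z up, tail along -x. Box x -57 to 58 mm, y -43 to 43, upright walls 4 thick, rim z 50. A rib crosses it in y (x -12 to 0, top z 64) between two wells over 40 long, 46 deep. Starts with its underside 36 above the desk, nested 24 deep, tail resting on the lower pan's near rim
- pan_tail (a point): centre of the top of the tail's round thumb pad (34 mm across), at (-150, 0, 30) mm in the pan's frame; the tail is a strip 24 wide, z 24 to 30, x -57 to -157. Pressing here rocks the pan about the lower pan's near rim (x = -61): it resists with 5 to 18 N, then suddenly gives (under 4 N) after 2 to 16 mm, and some 1 to 3 mm on meets a hard stop. Where differs each time
- pan_rib (a point): middle of the rib's top edge, (-6, 0, 64) mm in the pan's frame, 14 above the rim; the rib is 12 thick, 78 long. Grip it across its thickness, fingers closing along the pan's x, pads about 10 mm below this point
- pan_far (a point): middle of the far wall's top edge, (58, 0, 50) mm in the pan's frame. Friction jams this wall until the pan gives; once it has, the pan stays propped 4 to 25 mm up at this end when let go, and lifts off with little force. A tilt of 0.30 rad is too steep
- stand: fixed dark steel stand, 176 x 138 mm, collar 36 high, with a steel stop arm (tail_stop) under the tail (to be met lightly: 35 N is too hard). Origin on the desk under the pan's starting origin, same x axis as the pan at the start. The lower pan's rim is 60 mm above the desk
- lower_pan (a joint): how far the lower pan (aluminium, 133 x 100 mm, rim 60 mm above the desk, 0.5 kg) is drawn up out of its stand, in m; 0 = down. It slides up freely, and it comes along when a still jammed upper pan is pulled straight up (the jam holds 10 to 22 N)
- plate: fixed glass plate on a black backing, 200 (its x) x 150 (its y) mm, top face 12 mm above the desk; origin: centre of its underside; its short edge at -x is the one nearest the robot
- cup: white cup, 68 mm wide, 85 high, between the stand and the plate; bystander, origin under its centre
- tape: yellow roll of tape, 84 mm wide, 35 high, lying flat; bystander, origin under its centre
- block: orange block, 65 x 40 x 30 mm; bystander, origin under its centre
- jar: amber jar, 60 mm wide, 90 high; bystander, origin under its centre
- eraser: red block, 100 x 50 x 35 mm; bystander, origin under its centre
- brush: brush about 180 mm long, lying; bystander
Things that resemble listed ones, but are neither listed nor needed, are in the scene too. Leave any blue or yellow look-alike of the plate alone.

How it is judged:
On the way, in this order (a step that is already met when the one before it is completed fails the run):
1. the far end of the pan has come up out of the jam, rocked on its tail, with the lower pan still down (z of pan_far in the frame of stand above 0.09 m and z of pan_tail in the frame of stand below 0.064 m and value of joint lower_pan below 0.006 m), for 0.1 s.
2. the pan is lifted clear above the stack, roughly level, the lower pan left behind (z of pan in the frame of stand above 0.07 m and angle between pan's own z axis and vertical below 0.2 rad and value of joint lower_pan below 0.006 m), for 0.1 s.
At the end, for the whole second after the job is handed in: the pan stands flat and at rest on the glass plate, its origin within 30 mm of the plate's centre (horizontally), the thumb pad beyond 100 mm from the plate's centre on the plate's -x side and within 60 mm of the plate's x axis; the lower pan is down in its stand (within 6 mm) (horizontal distance between pan and plate below 0.03 m and z of pan in the frame of plate between 0.008 and 0.016 m and angle between pan's own z axis and vertical below 0.06 rad and x of pan_tail in the frame of plate below -0.1 m and y of pan_tail in the frame of plate between -0.06 and 0.06 m and linear speed of pan below 0.02 m/s and value of joint lower_pan below 0.006 m); the robot touches nothing.
It fails at once if the tail is driven hard onto the stop arm (over 35 N), or the pan onto the glass (over 60 N) (contact force between pan and tail_stop_c1 above 35 N or contact force between pan and tail_stop_c0 above 35 N or contact force between pan and plate above 60 N).
It fails at once if the lower pan is drawn up more than 15 mm (value of joint lower_pan above 0.015 m).
It fails at once if the pan is tipped more than 0.30 rad (angle between pan's own z axis and vertical above 0.3 rad).
It fails at once if the pan is dropped: it touches the glass while moving faster than 0.2 m/s (contact force between pan and plate above 0.5 N and linear speed of pan above 0.2 m/s).
It fails at once if a bystander is moved more than 25 mm (distance of any of cup, tape, block, jar, eraser, brush from where it was at the start of the episode above 0.025 m).
It also fails if it takes over 58 s, if anything falls off the work surface, if the arm or the gripper's body presses on something with over 40 N, if the wrist force passes 120 N, or if a joint passes its speed limit or range.

### The arm

A 7-joint arm with a two-finger parallel gripper is mounted at the origin on the work surface. World frame = base frame: x ahead of the robot, y to its left, z up, the work surface at z = 0. Lengths are in m, angles in rad, forces in N, time in s.
With the tool pointing down it reaches from about 0.35 to 0.9 m from the base axis. Payload 8.1 kg.
Tool frame: the origin (TCP) lies midway between the tips of the shut fingers; the grasp point (between the pads) lies 19 mm behind it; z points along the fingers, y is the direction in which the jaws open and shut (so a half turn about z gives the same grasp; the last joint's range is limited). The gripper opens to 92 mm and grips with 3 to 60 N. Pads are 19 mm wide; open, the fingers measure 130 mm over their backs; the gripper's body (75 mm by 190 mm) begins 47 mm behind the grasp point.
Start: joints at [-1.218, 0.434, 0.025, 1.573, -0.012, 1.134, -0.075], TCP at [0.275, 0.561, 0.227] pointing down, gripper open.
Joint ranges: [-2.62, 2.62], [-0.44, 2.09], [-1.27, 1.32], [0.08, 2.57], [-1.32, 4.46], [0.12, 2], [-2.74, 2.74]. Speed limits (rad/s): [2.22, 2.22, 3.01, 3.01, 3.14, 3.14, 3.14].

### API

Orientations are given as a rotation vector (axis times angle).
In Python, from cell import monitor, get_image, get_calibration, workorder, look_for, masks_of gives the robot as it stands.
- The arm moves only by the shell command python3 -m crank 'ROWS' [FORCE]. ROWS is JSON, a list of rows, each a list of 3 entries, a list of its own where there are three numbers: the shift along the tool's x, y, z in cm, then the turn about the tool's z in degrees, then the closure in counts, from 0 (fully open) to 255 (shut). A call has 1 to 5 rows; each row shifts and turns the commanded pose from where the row before left it, along the tool's axes as they then stand; what a row does not reach is not made up. A row lasts 1/10 s, in which the tool goes at most 50 mm and 8.59 degrees, less where a joint would pass 70% of its speed; a pose out of reach is approached as far as the arm can. A call with a gripper value outside its range is refused whole. The fingers move at their own pace and stop on an object; FORCE is the grip in N (left out, the last holds). Time passes only in rows, so rows that do not move let the fingers close. It gives the time, the measured TCP pose, the force and the opening at its end, in the units of the state.
- monitor.observe(): the state, without advancing time (a new reading comes with each control period).
- get_image(name): name is "scene" or "side" or "wrist"; returns (picture, depth): 420x560x3 uint8, red, green, blue; 420x560 float32, m along the optical axis (not along the pixel's ray), 0 where there is no reading.
- get_calibration(name): a dict with "fx", "fy", "cx", "cy" (pixels), "R" (3x3) and "t" (3): a world point X has camera coordinates R X + t. Camera axes: x right, y down, z forward; pixel columns grow to the right and rows downward; lengths in m; the calibration is good to about 2 mm. The wrist camera is an equidistant fisheye: a pixel r from the principal point sees the ray r / f radians off the axis. A picture is of the moment at which its call begins: read the wrist's pose just before it. get_calibration takes no time and is no camera call; for the wrist camera it gives the pose at the moment of the call.
- workorder.sign_off(): hands the job in, once; it reports no verdict.
Trained networks look in the newest picture that a camera, given by its name, has taken for a name from the list of things; names that differ only in an ending like _2 or _b are one class to them, and where a whole thing is asked for, a point or a joint stands for the part that bears it (a point fixed in the world has none). Each returns a list of dicts, best first, with "score" (0 to 1); they miss things now and then, are a little off and sometimes report something else, mostly with a low value. They report only what shows in the picture. A call takes as long as a camera call. They do not tell look-alikes from the thing itself.
- look_for(label, camera): "location" ([x, y, z] in m, in world coordinates, good to about 4 mm: the middle of the surface that is visible of it).
- masks_of(label, camera): "region" (420x560 bool, what is visible of it).
The state is a dict: "clock": time; "joints": joint angles; "dq": joint speeds; "joint_efforts": joint torques, N m; "position": TCP position; "ee_rot": TCP orientation; "force": force on the tool from outside, world axes, zero at the start; "ft_torque": the same for the moment, N m; "width": opening from 0.0 (shut) to 1.0 (fully open).
Only numpy, scipy, OpenCV 4.12 (cv2) and the standard library are available. Lean on these libraries where they do the work, as an engineer would, in place of code of your own. Each camera call takes 0.05 s, during which the arm holds its last target.

## Working session

There is one attempt and no reset: what is moved stays moved. The work goes in short steps, Python scripts to look and compute and a shell command to move; the robot and the scene stay as the last step left them, time stands still between calls to the robot, and variables do not carry over. Pictures are saved under pics/ and viewed, and the job is handed in when it is done.

```bash
ls; mkdir -p pics; python3 - <<'E'
from cell import monitor,get_image,get_calibration
import cv2
print(monitor.observe())
for n in("scene","side","wrist"):
    im,d=get_image(n); cv2.imwrite(f"pics/{n}0.png",im[:,:,::-1])
    c=get_calibration(n); print(n,c)
E
```

```text
pics
{'clock': 0.0, 'joints': array([-1.21760681,  0.43522834,  0.0249813 ,  1.57408049, -0.01156902,
        1.1339999 , -0.07507946]), 'dq': array([-1.85765674e-03, -6.81163397e-04,  6.36678075e-04,  1.63896119e-04,
        2.42495684e-05,  2.43083825e-04, -2.26075236e-03]), 'joint_efforts': array([-6.25021221e-04, -6.67867827e+01,  9.84555557e-01, -3.14443946e+01,
       -6.05618348e-02,  4.30608855e-02,  1.49173675e-04]), 'position': array([0.2749501 , 0.56071224, 0.22594817]), 'ee_rot': array([-7.09796265e-01, -3.06016935e+00,  2.45200182e-03]), 'force': array([ 0.56487608,  0.59923748, -0.54565459]), 'ft_torque': array([-0.04652406,  0.01505746,  0.02749292]), 'width': 0.9987519608968577}
scene {'fx': 432.99650708033874, 'fy': 432.99650708033874, 'cx': 279.45444552703543, 'cy': 200.2230295033939, 'R': array([[ 0.34515729,  0.93850258,  0.00890814],
       [ 0.61731127, -0.21986143, -0.75537258],
       [-0.70696056,  0.26622145, -0.655235  ]]), 't': array([-0.20390457, -0.26598394,  1.63231705])}
side {'fx': 412.3396027598439, 'fy': 412.3396027598439, 'cx': 278.58145995169104, 'cy': 213.25319418939011, 'R': array([[ 0.98580907, -0.16673091,  0.01952634],
       [-0.09209023, -0.63437682, -0.76751902],
       [ 0.1403562 ,  0.75482903, -0.64072871]]), 't': array([-0.5309781 ,  0.12824505,  1.21025403])}
wrist {'fx': 325.19226210127806, 'fy': 325.19226210127806, 'cx': 278.26395161767584, 'cy': 209.61013929296357, 'R': array([[ 4.40542288e-01,  8.97731774e-01, -3.92814861e-04],
       [ 8.56990180e-01, -4.20418837e-01,  2.98019852e-01],
       [ 2.67376744e-01, -1.31626986e-01, -9.54559591e-01]]), 't': array([-0.62503998, -0.03746785,  0.39069627])}
```

View pics/scene0.png

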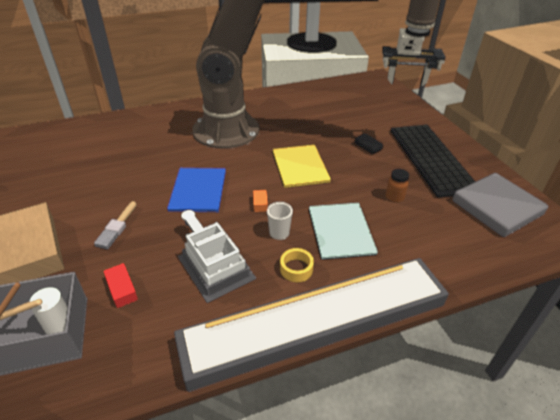

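View pics/side0.png

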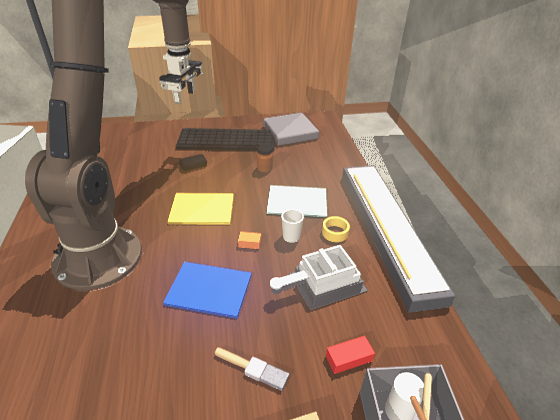

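View pics/wrist0.png

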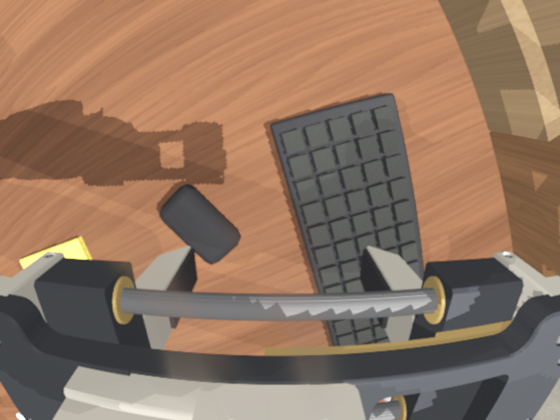

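The plate is the pale green sheet at scene (342,230). The pan stack is at (215,258), with its thumb pad at (190,217) pointing toward the robot. The cup is at (280,220), and the blue and yellow sheets are the look-alikes. Next I'll measure all of these.

```bash
cat > h.py <<'E'
import numpy as np, cv2
from cell import monitor,get_image,get_calibration,look_for,masks_of
from scipy.spatial.transform import Rotation as Ro
def cloud(n,d,c):
    v,u=np.mgrid[0:d.shape[0],0:d.shape[1]]
    if n=="wrist":
        x=(u-c['cx'])/c['fx'];y=(v-c['cy'])/c['fy'];r=np.hypot(x,y)+1e-9
        k=np.tan(np.minimum(r,1.5))/r; X=np.stack([x*k*d,y*k*d,d],-1)
    else: X=np.stack([(u-c['cx'])/c['fx']*d,(v-c['cy'])/c['fy']*d,d],-1)
    P=(X-c['t'])@c['R']; P[d<=0]=np.nan; return P
def shot(n,name=None):
    c=get_calibration(n); im,d=get_image(n)
    if name: cv2.imwrite(f"pics/{name}.png",im[:,:,::-1])
    return im,d,c,cloud(n,d,c)
def rect(P,zlo,zhi):
    Q=P[(P[:,2]>zlo)&(P[:,2]<zhi)]
    if len(Q)<10: return None,len(Q)
    r=cv2.minAreaRect((Q[:,:2]*1000).astype(np.float32)); return r,len(Q),np.median(Q[:,2])
E
python3 - <<'E'
from h import *
for n in("scene","side"):
    im,d,c,P=shot(n)
    for l in("pan","pan_tail","pan_rib","pan_far","plate","stand","lower_pan","cup","tape","block","jar"):
        for o in look_for(l,n)[:2]: print(n,l,np.round(o['location'],3),round(o['score'],2))
    for l in("plate","pan","stand"):
        for m in masks_of(l,n)[:3]:
            M=m['region'];Q=P[M];Q=Q[~np.isnan(Q[:,0])]
            if len(Q)<20: continue
            print(n,l,round(m['score'],2),M.sum(),np.round(np.median(Q,0),3), "rect",rect(Q,-.1,.3))
            if l=="pan":
                for a,b in((.05,.075),(.08,.09),(.093,.105)): print(a,b,rect(Q,a,b))
E
```

```text
scene pan [ 0.638 -0.202  0.067] 0.74
scene pan_tail [ 0.637 -0.205  0.07 ] 0.8
scene pan_tail [ 0.591 -0.002  0.058] 0.74
scene pan_rib [ 0.634 -0.202  0.07 ] 0.92
scene pan_far [ 0.637 -0.202  0.073] 0.65
scene plate [ 0.335 -0.173  0.01 ] 0.85
scene plate [0.646 0.168 0.011] 0.66
scene stand [ 0.707 -0.218  0.032] 0.66
scene stand [ 0.702 -0.212  0.046] 0.63
scene lower_pan [ 0.703 -0.213  0.05 ] 0.9
scene cup [0.593 0.004 0.062] 0.63
scene cup [ 0.633 -0.199  0.07 ] 0.48
scene tape [ 0.725 -0.     0.024] 0.94
scene block [ 0.463 -0.015  0.033] 0.7
scene jar [0.567 0.385 0.058] 0.62
scene plate 0.82 2156 [ 0.332 -0.175  0.012] rect (((309.9493408203125, -171.3430938720703), (158.5238037109375, 222.9228973388672), 68.9207992553711), 2142, np.float64(0.011655585387815942))
scene plate 0.71 2937 [0.647 0.166 0.011] rect (((626.9197998046875, 175.07476806640625), (160.30740356445312, 223.623291015625), 76.54914093017578), 2927, np.float64(0.011379994061467816))
scene pan 0.64 1877 [ 0.708 -0.215  0.029] rect (((610.9187622070312, -200.5797882080078), (247.2170867919922, 144.7603759765
[... 2161 characters left out ...]
642578), 1752, np.float64(0.06798707127207951))
0.05 0.075 (((585.3094482421875, -210.21519470214844), (224.46275329589844, 88.20061492919922), 12.773192405700684), 841, np.float64(0.06581071428572781))
0.08 0.09 (((637.6260375976562, -197.68313598632812), (116.84483337402344, 90.08464050292969), 12.124075889587402), 365, np.float64(0.08660046257576483))
0.093 0.105 (((631.79736328125, -198.62628173828125), (14.25306224822998, 77.46998596191406), 13.25609016418457), 124, np.float64(0.09922992808563552))
side stand 0.87 1735 [ 0.614 -0.245  0.032] rect (((619.661865234375, -221.5585479736328), (161.6364288330078, 240.15028381347656), 64.00254821777344), 1722, np.float64(0.032230848463609164))
```

```bash
cat >> h.py <<'E'
def go(target,yaw=None):
    s=monitor.observe();R=Ro.from_rotvec(s['ee_rot']).as_matrix()
    d=R.T@(np.array(target)-s['position'])*100
    ty=np.degrees(np.arctan2(R[1,1],R[0,1]))
    print("t",round(s['clock'],2),"pos",np.round(s['position'],4),"toolx",np.round(R[:,0],2),"tooly yaw",round(ty,1),"q",np.round(s['joints'],2),"F",np.round(s['force'],1),"w",round(s['width'],3))
    print("tool delta cm",np.round(d,2))
    if yaw is not None:
        e=(yaw-ty+90)%180-90; print("turn about tool z deg (tool z down => sign flipped):",round(-e,1))
E
python3 - <<'E'
from h import *
for n in("scene","side"):
    im,d,c,P=shot(n)
    for m in masks_of("plate",n)[:4]:
        Q=P[m['region']];Q=Q[~np.isnan(Q[:,0])]
        med=np.median(Q,0)
        if np.hypot(med[0]-.64,med[1]-.165)<.05:
            Q=Q[(abs(Q[:,2]-.012)<.004)]
            # keep inliers: density-based on largest component via erode
            M=(m['region']&(abs(P[...,2]-.012)<.003)).astype(np.uint8)
            M=cv2.morphologyEx(M,cv2.MORPH_OPEN,np.ones((5,5)))
            k,L,S,_=cv2.connectedComponentsWithStats(M);i=1+np.argmax(S[1:,4])
            r=rect(P[L==i],0,.02);print(n,r, np.round(np.mean(P[L==i],0),4))
go([.4926,-.2312,.10],13)
E
```

```text
scene (((652.1038208007812, 181.0010986328125), (77.90752410888672, 165.53976440429688), 38.149600982666016), 529, np.float64(0.011638799337359914)) [0.6505 0.1877 0.0118]
side (((590.3527221679688, 213.48171997070312), (72.22718811035156, 56.41286087036133), 80.6645736694336), 133, np.float64(0.012008307555604709)) [0.5895 0.2083 0.0119]
t 1.85 pos [0.2752 0.5612 0.2268] toolx [-0.9   0.44 -0.  ] tooly yaw 63.9 q [-1.22  0.43  0.03  1.57 -0.01  1.13 -0.08] F [0.2 0.6 0.2] w 1.001
tool delta cm [-54.41 -61.57  12.67]
turn about tool z deg (tool z down => sign flipped): 50.9
```

```bash
python3 - <<'E'
from h import *
for n in("scene","side"):
    im,d,c,P=shot(n)
    hsv=cv2.cvtColor(im,cv2.COLOR_RGB2HSV)
    seed=(342,230) if n=="scene" else (297,205)
    print(im[seed[1],seed[0]],[list(im[seed[1]+a,seed[0]+b]) for a,b in((-10,0),(10,5),(0,15))])
    m=np.zeros((422,562),np.uint8)
    cv2.floodFill(im.copy(),m,seed,0,(14,)*3,(14,)*3,4|cv2.FLOODFILL_MASK_ONLY|cv2.FLOODFILL_FIXED_RANGE*0|(255<<8))
    m=m[1:-1,1:-1]; m=cv2.morphologyEx(m,cv2.MORPH_OPEN,np.ones((3,3)))
    ct=max(cv2.findContours(m,0,2)[0],key=cv2.contourArea)[:,0]
    uv=np.c_[(ct[:,0]-c['cx'])/c['fx'],(ct[:,1]-c['cy'])/c['fy'],np.ones(len(ct))]
    C=-c['R'].T@c['t']; D=uv@c['R']; s=(.012-C[2])/D[:,2]; Q=C+D*s[:,None]
    print(n,m.sum()/255,cv2.minAreaRect((Q[:,:2]*1000).astype(np.float32)))
E
```

```text
[201 221 211] [[np.uint8(201), np.uint8(221), np.uint8(211)], [np.uint8(199), np.uint8(220), np.uint8(209)], [np.uint8(201), np.uint8(221), np.uint8(211)]]
scene 215830.0 ((-136.7633056640625, 347.238037109375), (3625.6357421875, 2631.86572265625), 71.57286071777344)
[244 246 245] [[np.uint8(244), np.uint8(246), np.uint8(245)], [np.uint8(248), np.uint8(245), np.uint8(238)], [np.uint8(244), np.uint8(246), np.uint8(245)]]
side 1691.0 ((625.4652709960938, 145.44171142578125), (198.63629150390625, 198.1792449951172), 76.50069427490234)
```

```bash
python3 -m crank '[[[-4,-2.8,0],8,255],[[-4,-2.8,0],8,255],[[-4,-2.8,0],8,255]]' 20; python3 -c "
from h import *
go([.4926,-.2312,.10],13)"
```

```text
clock: 2.25
position: [0.3283, 0.4236, 0.2266]
ee_rot: [1.34, 2.841, 0.001]
force: [1.5, 0.3, 0.1]
width: 0.79
t 2.25 pos [0.3283 0.4236 0.2266] toolx [-0.64  0.77 -0.  ] tooly yaw 39.5 q [-1.12  0.29  0.14  1.8  -0.05  1.06 -0.27] F [1.5 0.3 0.1] w 0.79
tool delta cm [-60.97 -28.99  12.66]
turn about tool z deg (tool z down => sign flipped): 26.5
```

```bash
python3 -m crank '[[[-4,-1.5,0],8.5,255],[[-4,-1,0],8.5,255],[[-4,-1,0],8.5,255],[[-4.5,0,0],1,255],[[-4.5,0,0],0,255]]'; python3 - <<'E'
from h import *
go([.4926,-.2312,.10],13)
im=cv2.imread("pics/scene0.png")[:,:,::-1].copy(); n="scene";c=get_calibration(n)
for tol in (10,18,25):
    m=(np.abs(im.astype(int)-[201,221,211]).max(2)<tol).astype(np.uint8)*255
    m[:190]=0;m[270:]=0;m[:,:300]=0;m[:,390:]=0
    m=cv2.morphologyEx(m,cv2.MORPH_OPEN,np.ones((3,3)))
    ct=max(cv2.findContours(m,0,2)[0],key=cv2.contourArea)[:,0]
    uv=np.c_[(ct[:,0]-c['cx'])/c['fx'],(ct[:,1]-c['cy'])/c['fy'],np.ones(len(ct))]
    C=-c['R'].T@c['t']; D=uv@c['R']; s=(.012-C[2])/D[:,2]; Q=C+D*s[:,None]
    print(n,cv2.contourArea(ct),cv2.minAreaRect((Q[:,:2]*1000).astype(np.float32)))
E
```

```text
clock: 2.75
position: [0.3816, 0.2159, 0.227]
ee_rot: [1.948, 2.465, 0.001]
force: [0.4, 0.2, 0.6]
width: 0.35
t 2.75 pos [0.3816 0.2159 0.227 ] toolx [-0.23  0.97  0.  ] tooly yaw 13.4 q [-0.93  0.12  0.32  2.02 -0.05  1.01 -0.35] F [0.4 0.2 0.6] w 0.35
tool delta cm [-46.08   0.46  12.67]
turn about tool z deg (tool z down => sign flipped): 0.4
scene 2287.0 ((633.3433227539062, 169.88156127929688), (143.75559997558594, 191.65626525878906), 76.51795959472656)
scene 2373.0 ((632.4754638671875, 169.6764678955078), (145.7340850830078, 194.44737243652344), 76.543212890625)
scene 2467.5 ((633.4913940429688, 169.6103515625), (147.49635314941406, 197.0748748779297), 76.52769470214844)
```

```bash
python3 -m crank '[[[-4.5,0,0],0,255],[[-4.5,0,0],0,255],[[-4.5,0,0],0,255],[[-4.5,0,0],0,255],[[-4.5,0,0],0,255]]'; python3 -m crank '[[[-4.5,0,1],0,255],[[-4.5,0,2],0,255],[[-4.5,0,2],0,255],[[-4.5,0,2],0,255],[[-3,0,2],0,255]]';python3 - <<'E'
from h import *
go([.4926,-.2312,.072],13)
im,d,c,P=shot("wrist","wrist1"); shot("side","side1")
E
```

```text
clock: 3.25
position: [0.4337, -0.0032, 0.2271]
ee_rot: [1.947, 2.465, 0.002]
force: [1.1, 1.1, 0.4]
width: 0.007
clock: 3.75
position: [0.4825, -0.2092, 0.1362]
ee_rot: [1.949, 2.462, -0.001]
force: [0.8, 0.5, 1.2]
width: 0.004
t 3.75 pos [ 0.4825 -0.2092  0.1362] toolx [-0.23  0.97 -0.  ] tooly yaw 13.3 q [-0.14  0.41  0.59  1.96 -0.3   0.85  0.85] F [0.8 0.5 1.2] w 0.004
tool delta cm [-2.36  0.48  6.42]
turn about tool z deg (tool z down => sign flipped): 0.3
```

View pics/wrist1.png

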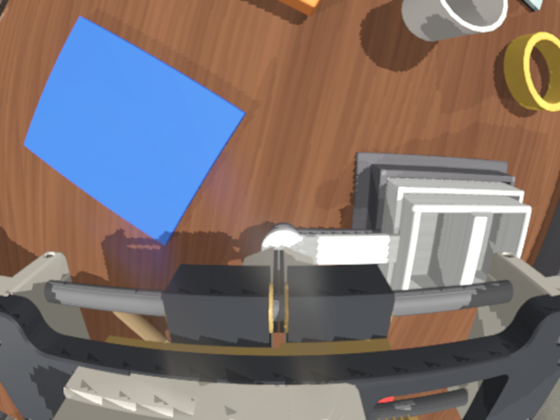

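View pics/side1.png

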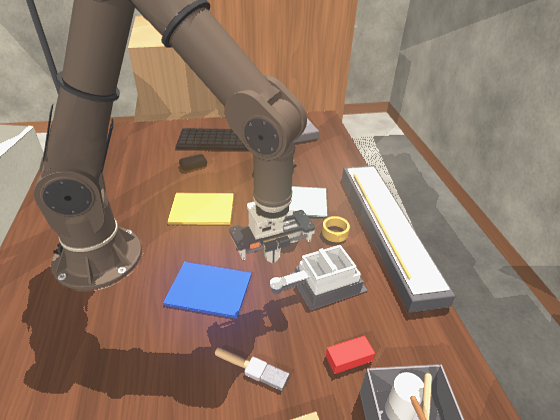

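The fingers are shut, and the thumb pad shows at wrist (282,238), just ahead of them. The pan stack lies to its right. I'll check the pad position from wrist depth.

```bash
python3 - <<'E'
from h import *
im,d,c,P=shot("wrist")
Q=P[215:260,255:400].reshape(-1,3);Q=Q[~np.isnan(Q[:,0])]
o=np.array([.6385,-.1974]);e=np.array([np.cos(np.radians(13)),np.sin(np.radians(13))]);f=np.array([-e[1],e[0]])
L=np.c_[(Q[:,:2]-o)@e,(Q[:,:2]-o)@f,Q[:,2]]*1000
for lo in range(-175,-50,15):
    k=L[(L[:,0]>lo)&(L[:,0]<lo+15)&(abs(L[:,2]-66)<6)]
    if len(k): print(lo,len(k),np.round(k.min(0),1),np.round(k.max(0),1),np.round(np.median(k,0),1))
go([.4926,-.2312,.072],13)
E
```

```text
-175 96 [-166.2    1.5   60.1] [-160.    13.8   67. ] [-163.     7.4   65.5]
-160 403 [-160.    1.   60.] [-145.5   17.6   67.2] [-152.5   10.3   65.6]
-145 428 [-145.    -5.3   60.4] [-130.    16.9   67.9] [-137.3    6.8   65.7]
-130 493 [-130.    -7.6   60.8] [-115.1   12.7   67.4] [-122.6    3.7   65.6]
-115 495 [-115.    -8.    60.2] [-100.    12.7   67.9] [-107.5    3.5   65.6]
-100 479 [-100.    -8.3   60.1] [-85.   13.2  67. ] [-92.5   3.5  65.6]
-85 482 [-85.   -8.5  60.6] [-70.   13.   67.3] [-77.6   3.2  65.6]
-70 351 [-70.   -9.6  60.1] [-57.2  26.3  67.4] [-64.4   2.6  65.5]
t 3.9 pos [ 0.4811 -0.2079  0.1356] toolx [-0.23  0.97 -0.  ] tooly yaw 13.2 q [-0.14  0.41  0.59  1.96 -0.3   0.86  0.85] F [-1.1  0.9  0.5] w 0.005
tool delta cm [-2.53  0.6   6.36]
turn about tool z deg (tool z down => sign flipped): 0.2
```

```bash
python3 -m crank '[[[-2.5,0.6,2.5],0,255],[[0,0,2],0,255],[[0,0,1.3],0,255],[[0,0,0],0,255]]';python3 - <<'E'
from h import *
go([.4926,-.2312,.066],13)
E
```

```text
clock: 4.3
position: [0.4929, -0.2268, 0.0777]
ee_rot: [-1.944, -2.464, 0.0]
force: [0.1, 0.7, 0.8]
width: 0.003
t 4.3 pos [ 0.4929 -0.2268  0.0777] toolx [-0.23  0.97  0.  ] tooly yaw 13.5 q [-0.05  0.52  0.54  1.97 -0.38  0.76  0.94] F [0.1 0.7 0.8] w 0.003
tool delta cm [-0.42 -0.13  1.17]
turn about tool z deg (tool z down => sign flipped): 0.5
```

```bash
python3 -m crank '[[[-0.4,-0.1,0.4],0,255],[[0,0,0.4],0,255],[[0,0,0],0,255]]';python3 -m crank '[[[0,0,0.1],0,255],[[0,0,0.1],0,255]]';python3 -m crank '[[[0,0,0.1],0,255],[[0,0,0],0,255]]'
```

```text
clock: 4.6
position: [0.4938, -0.2327, 0.071]
ee_rot: [1.947, 2.465, 0.001]
force: [0.7, -0.1, 0.4]
width: 0.005
clock: 4.8
position: [0.4939, -0.2327, 0.069]
ee_rot: [1.947, 2.465, 0.001]
force: [0.7, 0.4, -0.1]
width: 0.005
clock: 5.0
position: [0.4936, -0.2327, 0.0677]
ee_rot: [-1.947, -2.465, -0.0]
force: [-0.2, 0.2, 0.2]
width: 0.007
```

```bash
for i in 1; do :; done; python3 -m crank '[[[0,0,0.1],0,255],[[0,0,0],0,255]]';python3 -m crank '[[[0,0,0.1],0,255],[[0,0,0],0,255]]';python3 -m crank '[[[0,0,0.1],0,255],[[0,0,0],0,255]]'
```

```text
clock: 5.2
position: [0.4936, -0.2328, 0.0666]
ee_rot: [-1.947, -2.465, 0.0]
force: [-0.7, 0.7, 0.1]
width: 0.003
clock: 5.4
position: [0.4936, -0.2329, 0.066]
ee_rot: [-1.948, -2.465, -0.0]
force: [-1.6, 0.8, 4.9]
width: 0.007
clock: 5.6
position: [0.4936, -0.233, 0.0652]
ee_rot: [1.948, 2.465, 0.001]
force: [-1.8, 0.1, 6.1]
width: 0.005
```

```bash
python3 -m crank '[[[0,0,0.05],0,255],[[0,0,0],0,255]]'|sed -n '1,4p';python3 -m crank '[[[0,0,0.05],0,255],[[0,0,0],0,255]]'|sed -n '1,4p';python3 -m crank '[[[0,0,0.05],0,255],[[0,0,0],0,255]]'|sed -n '1,4p'
```

```text
clock: 5.8
position: [0.4936, -0.233, 0.0648]
ee_rot: [1.948, 2.465, 0.001]
force: [-2.5, 1.6, 8.7]
clock: 6.0
position: [0.4935, -0.233, 0.0643]
ee_rot: [1.948, 2.465, 0.001]
force: [-3.7, 1.8, 9.1]
clock: 6.2
position: [0.4935, -0.233, 0.0638]
ee_rot: [1.948, 2.465, 0.001]
force: [-2.1, 0.7, 8.9]
```

```bash
python3 -m crank '[[[0,0,0.05],0,255],[[0,0,0],0,255]]'|grep -E 'pos|for';python3 -m crank '[[[0,0,0.05],0,255],[[0,0,0],0,255]]'|grep -E 'pos|for'
```

```text
position: [0.4935, -0.233, 0.0633]
force: [-2.8, 0.5, 9.8]
position: [0.4935, -0.233, 0.0628]
force: [-2.7, 1.0, 9.9]
```

```bash
python3 -m crank '[[[0,0,0.05],0,255],[[0,0,0],0,255]]'|grep -E 'pos|for';python3 -m crank '[[[0,0,0.05],0,255],[[0,0,0],0,255]]'|grep -E 'pos|for'
```

```text
position: [0.4935, -0.233, 0.0623]
force: [-2.8, 0.7, 9.3]
position: [0.4935, -0.2331, 0.0619]
force: [-3.3, 0.5, 8.8]
```

```bash
python3 -m crank '[[[0,0,0.05],0,255],[[0,0,0],0,255]]'|grep -E 'pos|for';python3 -m crank '[[[0,0,0.05],0,255],[[0,0,0],0,255]]'|grep -E 'pos|for'
```

```text
position: [0.4935, -0.2331, 0.0614]
force: [-3.6, 0.6, 9.1]
position: [0.4935, -0.2331, 0.0609]
force: [-3.1, 1.4, 9.8]
```

```bash
python3 -m crank '[[[0,0,0.05],0,255],[[0,0,0],0,255]]'|grep -E 'pos|for';python3 -m crank '[[[0,0,0.05],0,255],[[0,0,0],0,255]]'|grep -E 'pos|for'
```

```text
position: [0.4935, -0.2331, 0.0605]
force: [-3.7, 0.3, 11.4]
position: [0.4935, -0.2331, 0.06]
force: [-4.1, 1.2, 11.5]
```

```bash
python3 -m crank '[[[0,0,0.05],0,255],[[0,0,0],0,255]]'|grep -E 'pos|for';python3 - <<'E'
from h import *
shot("side","side2")
E
```

```text
position: [0.4935, -0.2331, 0.0595]
force: [-2.5, 1.3, 10.1]
```

View pics/side2.png

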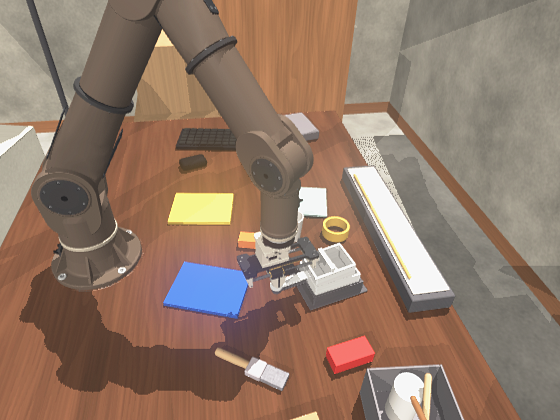

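The closed fingers sit on the thumb pad at side (277,285), and the pan at (335,262) is starting to tilt. There is no give yet, so I'll keep pressing in 0.5 mm steps.

```bash
python3 -m crank '[[[0,0,0.05],0,255],[[0,0,0],0,255]]'|grep -E 'pos|for';python3 -m crank '[[[0,0,0.05],0,255],[[0,0,0],0,255]]'|grep -E 'pos|for'
```

```text
position: [0.4935, -0.2331, 0.059]
force: [-3.7, 1.1, 11.7]
position: [0.4935, -0.2332, 0.0585]
force: [-2.9, 0.7, 12.3]
```

```bash
python3 -m crank '[[[0,0,0.05],0,255],[[0,0,0],0,255]]'|grep -E 'pos|for';python3 -m crank '[[[0,0,0.05],0,255],[[0,0,0],0,255]]'|grep -E 'pos|for'
```

```text
position: [0.4935, -0.2332, 0.0581]
force: [-3.9, 1.5, 12.5]
position: [0.4935, -0.2332, 0.0575]
force: [-2.8, 1.0, 12.4]
```

```bash
python3 -m crank '[[[0,0,0.05],0,255],[[0,0,0],0,255]]'|grep -E 'pos|for';python3 -m crank '[[[0,0,0.05],0,255],[[0,0,0],0,255]]'|grep -E 'pos|for'
```

```text
position: [0.4936, -0.2332, 0.0571]
force: [-3.7, 1.6, 12.9]
position: [0.4936, -0.2332, 0.0566]
force: [-4.2, 1.5, 13.5]
```

```bash
python3 -m crank '[[[0,0,0.05],0,255],[[0,0,0],0,255]]'|grep -E 'pos|for';python3 - <<'E'
from h import *
im,d,c,P=shot("scene","scene3")
for m in masks_of("pan","scene")[:1]:
    Q=P[m['region']];Q=Q[~np.isnan(Q[:,0])]
o=np.array([.6385,-.1974]);e=np.array([np.cos(np.radians(13)),np.sin(np.radians(13))]);f=np.array([-e[1],e[0]])
Q=P[190:300,150:270].reshape(-1,3);Q=Q[~np.isnan(Q[:,0])]
L=np.c_[(Q[:,:2]-o)@e,(Q[:,:2]-o)@f,Q[:,2]]*1000
for a in(-56,-40,-20,-6,10,25,40,55):
    k=L[(abs(L[:,0]-a)<4)&(abs(L[:,1])<45)]
    if len(k):print(a,np.round(np.percentile(k[:,2],[50,80,97]),1))
E
```

```text
position: [0.4936, -0.2332, 0.0562]
force: [-3.5, 1.1, 13.5]
-56 [ 90.4 159.1 165.9]
-40 [88.  91.  92.7]
-20 [80.1 92.  99.3]
-6 [ 95.4 104.2 107.2]
10 [77.4 95.6 97.8]
25 [84.4 97.1 98.3]
40 [ 91.8  99.1 100.5]
55 [ 83.6  96.2 103. ]
```

```bash
python3 -m crank '[[[0,0,0.05],0,255],[[0,0,0],0,255]]'|grep -E 'pos|for';python3 -m crank '[[[0,0,0.05],0,255],[[0,0,0],0,255]]'|grep -E 'pos|for'
```

```text
position: [0.4936, -0.2332, 0.0556]
force: [-4.0, 1.9, 12.8]
position: [0.4936, -0.2332, 0.0552]
force: [-4.8, 1.6, 14.8]
```

```bash
python3 -m crank '[[[0,0,0.05],0,255],[[0,0,0],0,255]]'|grep -E 'pos|for';python3 -m crank '[[[0,0,0.05],0,255],[[0,0,0],0,255]]'|grep -E 'pos|for'
```

```text
position: [0.4936, -0.2332, 0.0547]
force: [-2.7, 0.9, 13.8]
position: [0.4937, -0.2332, 0.0542]
force: [-3.4, 0.9, 13.8]
```

```bash
python3 -m crank '[[[0,0,0.05],0,255],[[0,0,0],0,255]]'|grep -E 'pos|for'
```

```text
position: [0.4937, -0.2332, 0.0536]
force: [-3.0, 1.0, 10.0]
```

```bash
python3 -m crank '[[[0,0,0.05],0,255],[[0,0,0],0,255]]'|grep -E 'pos|for'
```

```text
position: [0.4937, -0.2331, 0.0528]
force: [-0.7, -0.2, 5.6]
```

```bash
python3 -m crank '[[[0,0,0.05],0,255],[[0,0,0],0,255]]'|grep -E 'pos|for'
```

```text
position: [0.4936, -0.2328, 0.0517]
force: [-0.9, -0.1, -0.6]
```

It has given: the force fell from 14 N to about 0. I'll stop pressing and check the tilt.

```bash
python3 -m crank '[[[0,0,0],0,255]]'|grep -E 'clo|pos|for';cat >> h.py <<'E'
def prof(n="scene",name=None):
    im,d,c,P=shot(n,name)
    o=np.array([.6385,-.1974]);e=np.array([np.cos(np.radians(13)),np.sin(np.radians(13))]);f=np.array([-e[1],e[0]])
    Q=P.reshape(-1,3);Q=Q[~np.isnan(Q[:,0])]
    L=np.c_[(Q[:,:2]-o)@e,(Q[:,:2]-o)@f,Q[:,2]]*1000
    for a in(-150,-120,-90,-56,-40,-20,-10,-6,0,10,25,40,55,65):
        k=L[(abs(L[:,0]-a)<4)&(abs(L[:,1])<46)&(L[:,2]<125)]
        if len(k):print(a,len(k),np.round(np.percentile(k[:,2],[50,80,97]),1))
E
python3 - <<'E'
from h import *
prof("scene","scene4")
E
```

```text
clock: 11.05
position: [0.4936, -0.2328, 0.0516]
force: [-0.1, -0.9, 0.5]
-150 39 [ 1.   2.3 48.5]
-120 34 [ 54.3  56.6 123.1]
-90 11 [60.5 61.8 62.3]
-56 217 [82.1 89.4 92.4]
-40 22 [80.5 92.4 94. ]
-20 90 [-345.7  107.9  109.8]
-10 216 [102.  109.7 111.8]
-6 398 [ 93.  104.8 111.3]
0 360 [72.4 84.9 99.9]
10 96 [-745.3   85.4  102.5]
25 125 [  8.7  80.8 105.6]
40 78 [-747.1   83.9  108.2]
55 551 [ 84.9  99.7 110.4]
65 109 [-741.6   60.6   66.7]
```

View pics/scene4.png

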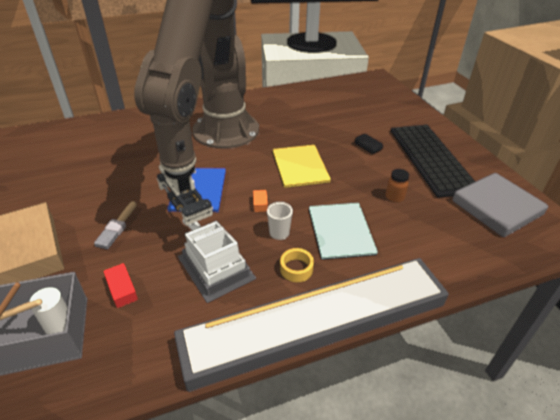

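The pan sits at scene (213,245) with its far end up at about 110 mm and a tilt of about 0.18 rad. The lower pan is still down. Now I'll raise the tool and move over to the rib.

```bash
python3 -m crank '[[[0,0,-0.5],0,255],[[0,0,-2],0,255],[[0,0,-4],0,255],[[0,0,-4],0,180],[[0,0,-4.5],0,155]]'; python3 - <<'E'
from h import *
prof("scene","scene5")
im,d,c,P=shot("wrist","wrist5")
go([.632,-.199,.19],13)
E
```

```text
clock: 11.6
position: [0.4929, -0.2327, 0.2031]
ee_rot: [-1.947, -2.464, 0.001]
force: [1.7, 0.2, 0.3]
width: 0.131
-150 53 [ 1.9 49.  51.2]
-120 36 [53.8 55.4 57.4]
-90 12 [61.4 63.4 64.2]
-56 208 [81.5 88.  91.2]
-40 22 [80.9 92.2 94.4]
-20 77 [-741.7  107.6  109.2]
-10 235 [101.7 109.3 111.7]
-6 401 [ 93.2 104.2 110.9]
0 362 [ 72.1  86.1 100.3]
10 98 [-745.8   85.5  103.1]
25 129 [  8.8  84.  105.7]
40 88 [-747.3   93.2  109.3]
55 541 [ 85.9  99.7 109.4]
65 112 [54.9 61.  71.7]
t 11.7 pos [ 0.4962 -0.2348  0.2076] toolx [-0.23  0.97 -0.  ] tooly yaw 13.3 q [-0.13  0.36  0.64  1.83 -0.25  1.02  0.84] F [ 0.2 -0.6 -0.2] w 0.217
tool delta cm [ 0.36 14.02  1.87]
turn about tool z deg (tool z down => sign flipped): 0.3
```

View pics/wrist5.png

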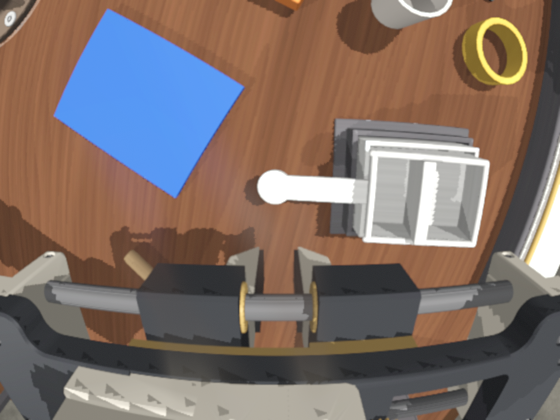

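The pan stays propped at about 0.17 rad. The rib shows at wrist (428,205). Moving above it.

```bash
python3 -m crank '[[[0.2,4.5,0],0,155],[[0.1,4.5,0],0,155],[[0,4.3,0],0,155],[[0,0,0],0,155]]'; python3 - <<'E'
from h import *
im,d,c,P=shot("wrist","wrist6")
prof("side","side6")
go([.6258,-.2003,.0805],13)
E
```

```text
clock: 12.1
position: [0.6273, -0.1949, 0.2002]
ee_rot: [1.939, 2.471, 0.002]
force: [0.3, 0.5, 0.5]
width: 0.39
-150 103 [ 0.6 49.  51.7]
-120 85 [ 1.4 53.9 57.3]
-90 94 [ 1.4 59.7 62.3]
-56 103 [68.5 87.5 91. ]
-40 68 [74.  89.9 94.9]
-20 219 [ 90.4 107.4 110.8]
-10 147 [ 72.9 109.3 112. ]
-6 48 [ 85.  101.  110.3]
0 45 [ 84.   98.4 101.8]
10 60 [ 87.4  99.3 103.9]
25 110 [ 68.5  91.3 106.3]
40 104 [ 69.2  95.  109.2]
55 85 [69.7 79.6 90.8]
65 16 [54.7 60.8 62.1]
t 12.2 pos [ 0.6225 -0.1986  0.2007] toolx [-0.23  0.97  0.  ] tooly yaw 13.5 q [-0.15  0.55  0.6   1.56 -0.33  1.13  0.75] F [-0.3  0.1  0.3] w 0.39
tool delta cm [-0.24  0.3  12.02]
turn about tool z deg (tool z down => sign flipped): 0.5
```

View pics/wrist6.png

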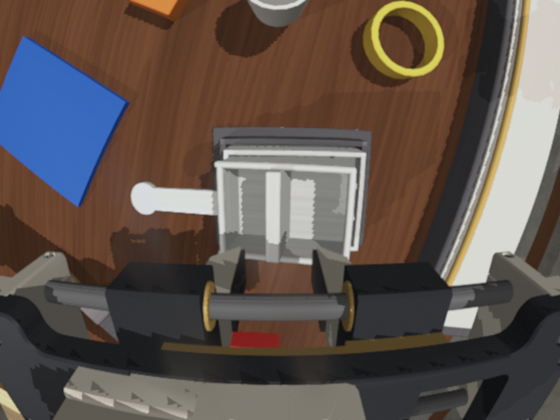

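```bash
python3 - <<'E'
from h import *
o=np.array([.6385,-.1974]);e=np.array([np.cos(np.radians(13)),np.sin(np.radians(13))]);f=np.array([-e[1],e[0]])
for n in("wrist","side","scene"):
    im,d,c,P=shot(n)
    Q=P.reshape(-1,3);Q=Q[~np.isnan(Q[:,0])]
    L=np.c_[(Q[:,:2]-o)@e,(Q[:,:2]-o)@f,Q[:,2]]*1000
    k=L[(abs(L[:,0]+12)<22)&(abs(L[:,1])<50)&(L[:,2]>103)&(L[:,2]<116)]
    print(n,len(k),np.round(np.percentile(k,[3,50,97],axis=0),1).tolist())
go([.6258,-.2003,.0805],13)
E
```

```text
wrist 1448 [[-19.5, -35.4, 105.1], [-13.6, 3.9, 109.3], [-7.6, 38.6, 110.9]]
side 126 [[-21.0, -38.3, 104.0], [-16.1, -0.5, 109.4], [-8.8, 37.3, 113.0]]
scene 168 [[-17.9, -37.5, 103.5], [-9.0, -1.9, 109.0], [-5.0, 36.3, 112.1]]
t 12.35 pos [ 0.6211 -0.2     0.2018] toolx [-0.23  0.97  0.  ] tooly yaw 13.3 q [-0.15  0.55  0.6   1.57 -0.33  1.13  0.75] F [-0.6 -0.2  0.7] w 0.394
tool delta cm [-0.14  0.46 12.13]
turn about tool z deg (tool z down => sign flipped): 0.3
```

```bash
python3 -m crank '[[[-0.1,0.4,3],0,155],[[0,0,2.5],0,155],[[0,0,0],0,155],[[0,0,0],0,155]]'; python3 - <<'E'
from h import *
go([.6254,-.2004,.0805],13)
shot("wrist","wrist7")
E
```

```text
clock: 12.75
position: [0.6258, -0.1998, 0.1474]
ee_rot: [-1.949, -2.464, 0.0]
force: [0.1, -0.1, 0.5]
width: 0.394
t 12.75 pos [ 0.6258 -0.1998  0.1474] toolx [-0.23  0.97  0.  ] tooly yaw 13.3 q [-0.13  0.6   0.57  1.62 -0.37  1.03  0.78] F [ 0.1 -0.1  0.5] w 0.394
tool delta cm [-0.05 -0.05  6.69]
turn about tool z deg (tool z down => sign flipped): 0.3
```

View pics/wrist7.png

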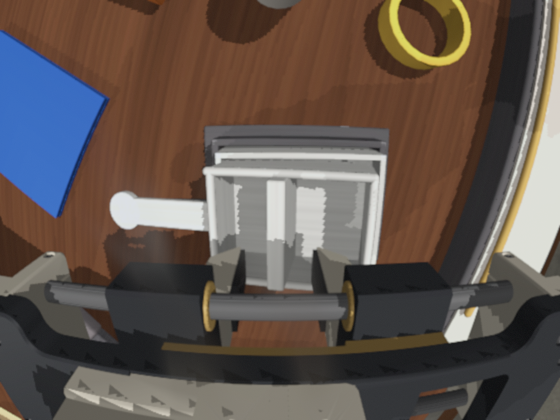

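The rib at col 277 is centred between the fingers at cols 235 and 325. Descending.

```bash
python3 -m crank '[[[0,0,2.5],0,155],[[0,0,1.5],0,155],[[0,0,0],0,155]]'|grep -E 'pos|for|wid'; python3 -m crank '[[[0,0,1.4],0,155],[[0,0,1.2],0,155],[[0,0,0],0,155]]'|grep -E 'pos|for|wid'
```

```text
position: [0.6254, -0.1987, 0.1056]
force: [0.0, -0.2, -1.0]
width: 0.391
position: [0.6254, -0.1986, 0.079]
force: [-0.6, 0.8, 1.1]
width: 0.392
```

Nothing touched on the way down. Closing gently.

```bash
python3 -m crank '[[[0,0,0],0,200],[[0,0,0],0,220],[[0,0,0],0,255],[[0,0,0],0,255],[[0,0,0],0,255]]' 20;python3 -m crank '[[[0,0,0],0,255],[[0,0,0],0,255]]' 45; python3 - <<'E'
from h import *
prof("side","side8")
E
```

```text
clock: 13.9
position: [0.6271, -0.1994, 0.0815]
ee_rot: [1.947, 2.464, 0.001]
force: [0.1, -0.3, 3.1]
width: 0.176
clock: 14.1
position: [0.6276, -0.1995, 0.0822]
ee_rot: [1.946, 2.463, 0.002]
force: [-1.9, 0.0, 9.3]
width: 0.164
-150 104 [ 1.  53.  55.7]
-120 89 [ 1.1 57.5 60.3]
-90 93 [ 1.7 62.2 65.5]
-56 112 [71.4 89.6 93.2]
-40 57 [ 78.5 102.8 120.6]
-20 137 [ 79.2 104.  115.1]
-10 103 [ 82.7 110.7 113.2]
-6 60 [ 96.2 109.1 113.4]
0 62 [ 99.8 111.1 122.3]
10 59 [ 95.3 108.  119.8]
25 53 [ 69.5  90.9 104.7]
40 66 [ 63.4  93.2 110.3]
55 102 [ 72.4  87.8 104.3]
65 12 [57.3 60.  61.2]
```

View pics/side8.png

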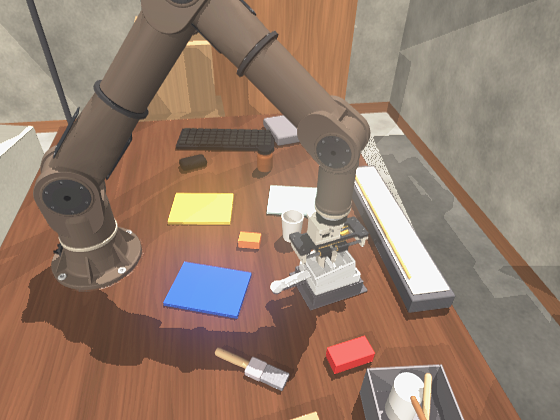

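The rib is held at (328,262), with an opening of 15 mm because the pan is still tilted. Lifting slowly.

```bash
python3 -m crank '[[[0,0,-0.3],0,255],[[0,0,-0.3],0,255],[[0,0,0],0,255]]' 45|grep -E 'pos|for|wid';python3 -m crank '[[[0,0,-0.3],0,255],[[0,0,-0.3],0,255],[[0,0,0],0,255]]'|grep -E 'pos|for|wid'; python3 - <<'E'
from h import *
prof("side","side9")
shot("scene","scene9")
E
```

```text
position: [0.6287, -0.1989, 0.0879]
force: [3.7, 1.0, 4.7]
width: 0.141
position: [0.6287, -0.1979, 0.0928]
force: [10.1, 0.9, -5.5]
width: 0.136
-150 128 [ 1.9 76.4 78.9]
-120 102 [ 1.7 77.2 81.1]
-90 108 [ 1.6 78.9 83.7]
-56 168 [ 80.3  98.  106.9]
-40 55 [ 83.7  99.5 107.6]
-20 131 [ 80.7 109.4 120.7]
-10 115 [ 92.5 119.4 122.6]
-6 71 [107.9 120.4 123.7]
0 54 [ 95.6 115.8 123.9]
10 52 [ 96.  109.7 122.2]
25 44 [ 82.1 105.  110.6]
40 64 [ 66.2  99.6 113.3]
55 142 [ 83.  101.6 114. ]
65 23 [50.  58.1 62.4]
```

View pics/scene9.png

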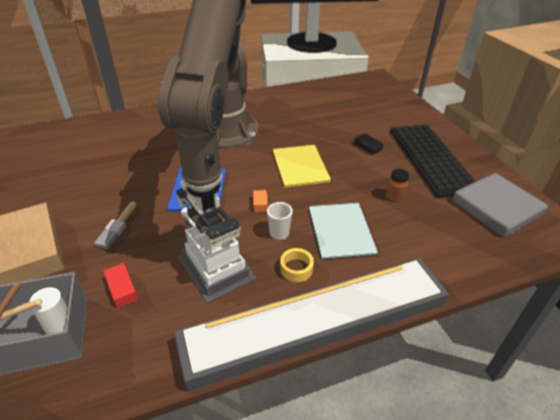

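The pan is levelling in the grip. A 10 N side force in +x fits the tool being about 4 mm short of the nested x, so I'll shift +y 4 mm while rising.

```bash
python3 -m crank '[[[-0.05,0.3,-0.1],0,255],[[0,0.1,-0.2],0,255],[[0,0,0],0,255]]' |grep -E 'pos|for|wid';python3 -m crank '[[[0,0,-0.3],0,255],[[0,0,-0.3],0,255],[[0,0,0],0,255]]'|grep -E 'pos|for|wid'; python3 - <<'E'
from h import *
prof("side","side10")
E
```

```text
position: [0.631, -0.1978, 0.0954]
force: [4.2, 2.9, -2.2]
width: 0.125
position: [0.6295, -0.1993, 0.1018]
force: [0.2, 0.7, -2.9]
width: 0.129
-150 137 [ 2.2 93.7 96.4]
-120 102 [ 1.9 93.8 96.3]
-90 102 [ 1.7 93.2 97. ]
-56 183 [ 91.9 111.  118.9]
-40 50 [ 94.8 108.7 119.5]
-20 123 [ 79.4 106.7 120.2]
-10 70 [ 90.  113.8 121.3]
-6 46 [ 95.1 116.8 122.7]
0 48 [ 87.3 109.2 124.6]
10 54 [ 97.9 115.6 120.6]
25 47 [ 88.3 109.1 119.2]
40 65 [ 75.2 103.6 116.9]
55 123 [ 95.7 115.6 118.1]
65 29 [42.2 58.5 62.1]
```

View pics/side10.png

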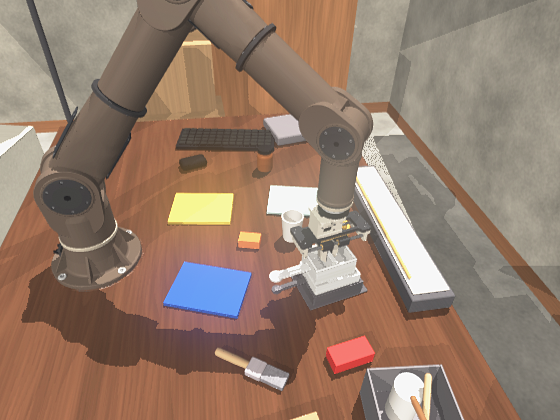

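Level now, with rim about 119, tail about 96 and a force of −2.9 N (the pan's weight). The lower pan stays down. Lifting clear.

```bash
python3 -m crank '[[[0,0,-1],0,255],[[0,0,-1.5],0,255],[[0,0,-2],0,255],[[0,0,-2.5],0,255],[[0,0,0],0,255]]' |grep -E 'clo|pos|for|wid'; python3 - <<'E'
from h import *
prof("side","side11")
go([.627,.171,.17],-13.5)
E
```

```text
clock: 16.0
position: [0.6324, -0.2001, 0.1766]
force: [-0.2, -1.0, -1.7]
width: 0.128
-150 97 [ 0.9 40.3 44. ]
-120 82 [ 0.7 30.8 45. ]
-90 75 [ 1.  40.6 44.9]
-56 28 [59.4 61.  62.6]
-40 7 [47.3 55.7 60.8]
-20 53 [10.8 13.1 55.9]
-10 47 [10.1 11.2 27.4]
-6 44 [ 9.6 11.2 28.5]
0 48 [10.1 11.7 16.5]
10 47 [ 9.9 11.9 25.1]
25 47 [ 9.9 11.9 45.5]
40 42 [ 9.8 11.6 22. ]
55 67 [21.4 48.  58.3]
65 173 [34.6 55.1 60.5]
t 16.05 pos [ 0.6316 -0.1995  0.1745] toolx [-0.23  0.97 -0.  ] tooly yaw 13.4 q [-0.14  0.58  0.59  1.58 -0.35  1.09  0.76] F [-0.4 -0.7 -3.1] w 0.126
tool delta cm [36.15  8.12  0.41]
turn about tool z deg (tool z down => sign flipped): 26.9
```

View pics/side11.png

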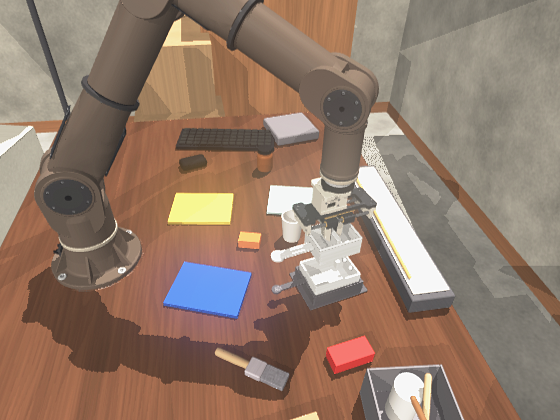

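The pan hangs level and clear at side (330,240). The lower pan's rim still reads 60–61 mm, and the stop arm shows at (278,288). Now carrying the pan over.

```bash
python3 -m crank '[[[2,0.4,0],0,255],[[3,0.6,0],2,255],[[3,0.6,0],4,255],[[3,0.6,0],4,255],[[3,0.6,0],4,255]]' |grep -E 'clo|pos|for|wid'; python3 -c "
from h import *
go([.627,.171,.17],-13.5)"
```

```text
clock: 16.55
position: [0.634, -0.0551, 0.1711]
force: [0.2, -0.2, -2.5]
width: 0.124
t 16.55 pos [ 0.634  -0.0551  0.1711] toolx [0.01 1.   0.  ] tooly yaw -0.8 q [-0.42  0.56  0.65  1.65 -0.38  1.06  0.33] F [ 0.2 -0.2 -2.5] w 0.124
tool delta cm [22.6  -1.02  0.12]
turn about tool z deg (tool z down => sign flipped): 12.7
```

```bash
python3 -m crank '[[[3,0,0],4,255],[[3,-0.2,0],4,255],[[3,-0.5,0],4,255],[[3,-0.7,0],0,255],[[3,-0.7,0],0,255]]' |grep -E 'clo|pos|for|wid';python3 -m crank '[[[3,0,0],0,255],[[2,0,0],0,255],[[0,0,0],0,255]]' |grep -E 'clo|pos|for|wid'; python3 -c "
from h import *
go([.627,.171,.17],-13.5)"
```

```text
clock: 17.05
position: [0.6339, 0.0971, 0.171]
force: [0.4, -0.4, -1.7]
width: 0.127
clock: 17.35
position: [0.6454, 0.1489, 0.1707]
force: [-0.7, -0.3, -2.1]
width: 0.126
t 17.35 pos [0.6454 0.1489 0.1707] toolx [0.21 0.98 0.  ] tooly yaw -12.3 q [-0.74  0.62  0.7   1.58 -0.43  1.11 -0.15] F [-0.7 -0.3 -2.1] w 0.126
tool delta cm [ 1.77 -2.27  0.08]
turn about tool z deg (tool z down => sign flipped): 1.2
```

```bash
python3 -m crank '[[[1.8,-2.3,0],1.2,255],[[0,0,3],0,255],[[0,0,3],0,255],[[0,0,0],0,255]]' |grep -E 'clo|pos|for|wid'; python3 - <<'E'
from h import *
s=monitor.observe()
go([.627,.171,.0455],-13.5)
for n in("scene","side"):
    im,d,c,P=shot(n,n+"12")
    z0=s['position'][2]-.0335
    # rim of pan: expected z0+.05
    o=np.array([.633,.1696]);a=np.radians(-13.5);e=np.array([np.cos(a),np.sin(a)]);f=np.array([-e[1],e[0]])
    Q=P.reshape(-1,3);Q=Q[~np.isnan(Q[:,0])]
    L=np.c_[(Q[:,:2]-o)@e,(Q[:,:2]-o)@f,Q[:,2]-z0]*1000
    k=L[(abs(L[:,0]+60)<130)&(abs(L[:,1])<80)]
    r=k[abs(k[:,2]-50)<4]; r=r[(abs(r[:,0])<75)]
    print(n,"rim",len(r),np.round(np.percentile(r,[2,50,98],axis=0),1).tolist())
    r=k[(abs(k[:,2]-30)<8)&(k[:,0]<-70)]
    print(n,"tail",len(r),np.round(np.percentile(r,[2,50,98],axis=0),1).tolist())
    for lab in ("cup",):
        for q in look_for(lab,n)[:1]: print(lab,np.round(q['location'],3))
E
```

```text
clock: 17.75
position: [0.6241, 0.1657, 0.1079]
force: [-0.3, 0.1, -3.4]
width: 0.129
t 17.75 pos [0.6241 0.1657 0.1079] toolx [ 0.24  0.97 -0.  ] tooly yaw -13.9 q [-0.77  0.66  0.67  1.68 -0.48  0.98 -0.16] F [-0.3  0.1 -3.4] w 0.129
tool delta cm [0.61 0.19 6.24]
turn about tool z deg (tool z down => sign flipped): -0.4
scene rim 187 [[-53.9, -49.6, 46.2], [31.2, -35.3, 48.7], [60.4, 35.8, 53.3]]
scene tail 42 [[-164.4, -20.1, 23.8], [-136.8, -15.6, 26.5], [-89.1, -9.5, 28.4]]
cup [0.592 0.002 0.063]
side rim 157 [[-55.7, -51.5, 46.5], [6.4, -29.8, 51.0], [57.6, 38.6, 54.0]]
side tail 169 [[-163.4, -20.3, 23.9], [-120.7, -7.5, 29.8], [-71.9, 8.7, 33.4]]
cup [ 0.578 -0.018  0.06 ]
```

View pics/scene12.png

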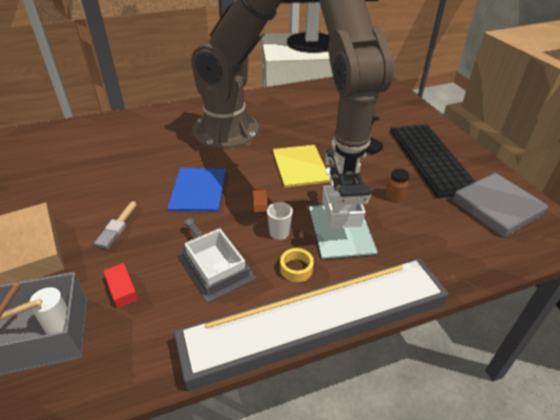

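View pics/side12.png

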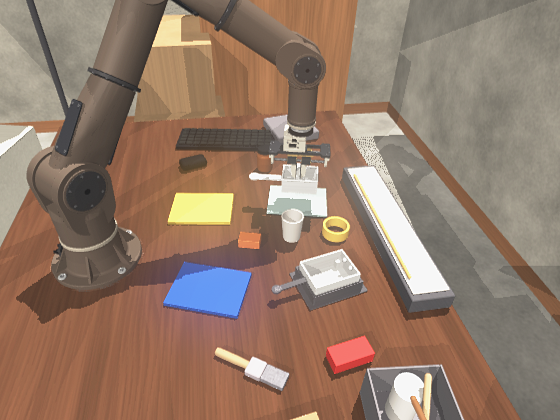

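The pan sits level over the plate, at scene (343,207) and side (298,180), with its tail over the robot-side short edge. The lower pan, cup and tape haven't moved. Correcting 6 mm sideways and lowering.

```bash
python3 -m crank '[[[0.6,0.2,2],0,255],[[0,0,2],0,255],[[0,0,1],0,255],[[0,0,0.3],0,255],[[0,0,0],0,255]]' |grep -E 'clo|pos|for|wid'; python3 -m crank '[[[0,0,0.2],0,255],[[0,0,0.2],0,255],[[0,0,0],0,255]]' |grep -E 'clo|pos|for|wid'
```

```text
clock: 18.45
position: [0.6305, 0.1723, 0.0585]
force: [-0.6, -0.5, -2.1]
width: 0.123
clock: 18.75
position: [0.6306, 0.1726, 0.055]
force: [-0.5, 0.9, -2.4]
width: 0.126
```

```bash
python3 -m crank '[[[0,0,0.2],0,255],[[0,0,0.2],0,255],[[0,0,0],0,255]]' |grep -E 'clo|pos|for|wid'; python3 -m crank '[[[0,0,0.1],0,255],[[0,0,0.1],0,255],[[0,0,0],0,255]]' |grep -E 'clo|pos|for|wid'
```

```text
clock: 19.05
position: [0.6302, 0.1725, 0.0504]
force: [-0.6, 0.7, -2.6]
width: 0.128
clock: 19.35
position: [0.6305, 0.1724, 0.0488]
force: [-0.1, -0.5, -1.2]
width: 0.126
```

```bash
python3 -m crank '[[[0,0,0.1],0,255],[[0,0,0],0,255]]' |grep -E 'clo|pos|for|wid'; python3 -m crank '[[[0,0,0.1],0,255],[[0,0,0],0,255]]' |grep -E 'clo|pos|for|wid'
```

```text
clock: 19.55
position: [0.6307, 0.1726, 0.0485]
force: [-1.5, 0.3, 5.2]
width: 0.131
clock: 19.75
position: [0.6307, 0.1726, 0.0484]
force: [-5.6, 0.3, 15.2]
width: 0.126
```

Contact. I'll ease off 1 mm and check how level it is before letting go.

```bash
python3 -m crank '[[[0,0,-0.1],0,255],[[0,0,0],0,255]]' |grep -E 'clo|pos|for|wid'; cat >> h.py <<'E'
def placed():
    for n in("scene","side"):
        im,d,c,P=shot(n)
        o=np.array([.633,.1696]);a=np.radians(-13.5);e=np.array([np.cos(a),np.sin(a)]);f=np.array([-e[1],e[0]])
        Q=P.reshape(-1,3);Q=Q[~np.isnan(Q[:,0])]
        L=np.c_[(Q[:,:2]-o)@e,(Q[:,:2]-o)@f,Q[:,2]]*1000
        k=L[(abs(L[:,0]+60)<130)&(abs(L[:,1])<70)]
        r=k[abs(k[:,2]-62)<6]; r=r[(abs(r[:,0])<75)]
        print(n,"rim",len(r),np.round(np.percentile(r,[1,50,99],axis=0),1).tolist())
        if len(r)>30:
            C,*_=np.linalg.lstsq(np.c_[r[:,:2],np.ones(len(r))],r[:,2],rcond=None);print(" slope x,y, z0",np.round(C,3))
            print(" ",cv2.minAreaRect(r[:,:2].astype(np.float32)))
        r=k[(abs(k[:,2]-42)<8)&(k[:,0]<-70)]
        if len(r): print(n,"tail",len(r),np.round(np.percentile(r,[2,50,98],axis=0),1).tolist(),np.round(np.polyfit(r[:,0],r[:,2],1),3))
E
python3 -c "
from h import *
placed()"
```

```text
clock: 19.95
position: [0.6307, 0.1725, 0.0485]
force: [-2.2, 0.5, 8.1]
width: 0.127
scene rim 247 [[-51.6, -41.9, 56.1], [47.1, -22.6, 62.9], [64.7, 44.2, 67.6]]
 slope x,y, z0 [-8.0000e-03 -1.0000e-03  6.2304e+01]
  ((5.709541320800781, 0.5458641052246094), (117.99579620361328, 87.67724609375), 1.2834981679916382)
scene tail 38 [[-160.4, -13.3, 35.0], [-139.2, -8.1, 40.6], [-80.1, 4.9, 43.2]] [8.0000e-03 4.1408e+01]
side rim 214 [[-54.1, -45.1, 56.2], [6.5, -23.7, 62.6], [59.9, 45.1, 67.7]]
 slope x,y, z0 [2.0000e-03 1.2000e-02 6.2289e+01]
  ((2.2467269897460938, -0.17420578002929688), (115.72240447998047, 92.88119506835938), 0.1824255883693695)
side tail 154 [[-159.6, -14.6, 35.5], [-118.7, -1.7, 41.7], [-71.6, 17.6, 45.8]] [-1.0000e-03  4.1411e+01]
```

Rim at 62 mm means the pan stands on the glass. It is level and within about 5 mm of centre. Releasing slowly, with a partial opening so the fingers clear the walls.

```bash
python3 -m crank '[[[0,0,0],0,200],[[0,0,0],0,180],[[0,0,0],0,160],[[0,0,0],0,155],[[0,0,0],0,155]]' |grep -E 'clo|pos|for|wid'; python3 -m crank '[[[0,0,0],0,155],[[0,0,-0.5],0,155],[[0,0,-1],0,155],[[0,0,0],0,155]]'|grep -E 'clo|pos|for|wid'
```

```text
clock: 20.55
position: [0.6304, 0.1725, 0.0476]
force: [-0.6, -0.1, -0.1]
width: 0.387
clock: 20.95
position: [0.6315, 0.1725, 0.0646]
force: [-0.0, 0.2, 0.4]
width: 0.391
```

```bash
python3 -m crank '[[[0,0,-2],0,155],[[0,0,-3],0,155],[[0,0,-4],0,155],[[0,0,-4],0,155],[[0,0,0],0,155]]'|grep -E 'clo|pos|for|wid'; python3 -c "
from h import *
placed()
shot('side','side14');shot('wrist','wrist14')"
```

```text
clock: 21.45
position: [0.6337, 0.1723, 0.1989]
force: [0.7, -0.1, 0.3]
width: 0.395
scene rim 396 [[-51.5, -41.6, 56.2], [4.9, -0.3, 62.9], [65.0, 45.4, 67.4]]
 slope x,y, z0 [ 1.0000e-03 -4.0000e-03  6.2368e+01]
  ((5.376129150390625, 1.9224586486816406), (88.62586212158203, 121.20215606689453), 89.5068588256836)
scene tail 165 [[-160.2, -11.5, 37.2], [-122.2, 2.0, 41.4], [-80.0, 15.9, 44.2]] [-1.0000e-03  4.1234e+01]
side rim 217 [[-54.1, -44.6, 56.5], [4.9, -16.9, 62.7], [59.8, 45.0, 67.4]]
 slope x,y, z0 [-2.0000e-03  3.0000e-03  6.2357e+01]
  ((2.5294456481933594, 0.29535675048828125), (91.21797180175781, 115.13450622558594), 89.43717956542969)
side tail 154 [[-159.1, -12.7, 36.2], [-118.9, -0.5, 41.6], [-71.2, 16.9, 44.7]] [2.0000e-03 4.1636e+01]
```

View pics/side14.png

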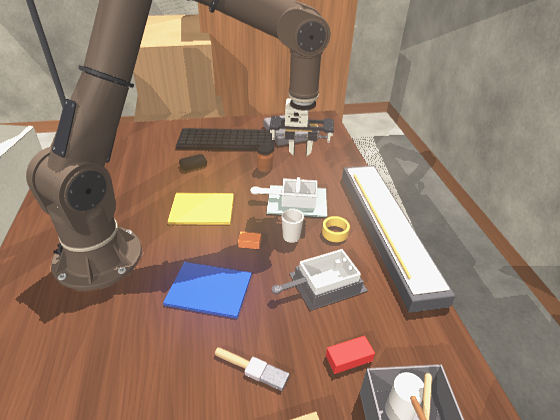

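View pics/wrist14.png

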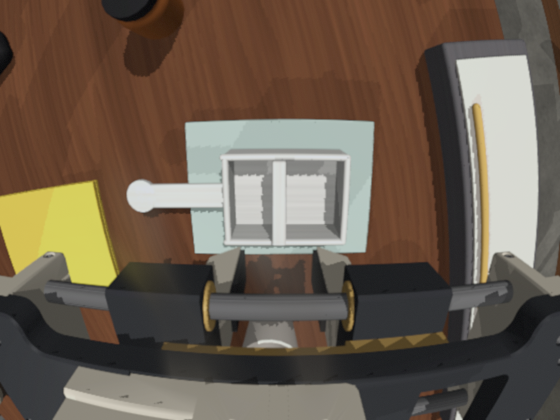

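The wrist view shows the pan centred on the pale glass, box cols 222–348 on a plate spanning 186–374. The tail points at the robot, with the pad at (142,195) past the short edge. The side view shows the lower pan seated and the cup, tape, block and jar in place. Handing in.

```bash
python3 -c "
from cell import workorder,monitor
print(workorder.sign_off(), monitor.observe()['clock'])"
```

```text
the job is handed in; nothing more can be done
the job is handed in; nothing more can be done
```

The pan is on the glass plate, and I handed the job in after about 21.6 s of the 58 s allowed; the hand-in gives no verdict.

**What I did**
- **Freeing it:** I pressed the thumb pad down in 0.5 mm steps. It resisted with up to about 14 N and gave after about 13 mm. I stopped there and felt no sign of the stop arm. The far end was then up at about 110 mm, with the pan tilted about 0.18 rad.
- **Lifting off:** I gripped the rib and lifted the pan off. It levelled in the grip as it came up. There was a brief 10 N side force from the lower pan's wall, which a 4 mm shift relieved. The lower pan's rim still measured 60–61 mm with the pan clear.
- **Setting down:** I carried it over the cup and lowered it in 1–2 mm steps. Peak force on the wrist was about 15 N as it touched the glass. I then opened the gripper and backed it about 15 cm above the plate.

**Last checks**
- **Pan position:** The rim is at 62 mm, so the pan stands on the glass, with a slope under 0.005 rad. It is about 2–5 mm from the plate's centre; the two fixed cameras differ by about 3 mm.
- **Tail:** The thumb pad is about 145 mm from the plate's centre on the robot side, close to the plate's x axis.
- **Surroundings:** By eye, the lower pan is seated and the other objects are where they were. I checked the cup's position by measurement only before the final lowering. It agreed with the start within the detector's accuracy.
- **Failed or disagreeing:** Two early plate measurements, from depth and from colour fill, were unusable. I used a colour outline from the scene camera instead. The pan touched the glass about 3 mm higher than I had worked out.

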